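# Clamp the breakfast board to the worktop

### The arm

A 7-joint arm with a two-finger parallel gripper is mounted at the origin on a cart in front of the work surface, level with it; the furniture and walls round the work are solid. World frame = base frame: x ahead of the robot, y to its left, z up, the work surface at z = 0. Lengths are in m, angles in rad, forces in N, time in s.
With the tool pointing down it reaches from about 0.425 to 0.875 m from the base axis. Payload 4.7 kg.
Tool frame: the origin (TCP) lies midway between the tips of the shut fingers; the grasp point (between the pads) lies 19 mm behind it; z points along the fingers, y is the line along which they close (so a half turn about z gives the same grasp; the last joint's range is limited). The gripper opens to 87 mm and grips with 3 to 60 N. Pads are 19 mm wide; open, the fingers measure 117 mm over their backs; the gripper's body (75 mm by 190 mm) begins 51 mm behind the grasp point.
Start: joints at [1.325, 0.321, -0.07, 1.45, 0.023, 1.371, -0.057], TCP at [0.167, -0.628, 0.223] pointing down, gripper open.
Joint ranges: [-2.86, 2.86], [-0.3, 2.09], [-1.38, 1.24], [0.06, 2.45], [-1.56, 4.7], [0.09, 2.05], [-2.69, 2.69]. Speed limits (rad/s): [2.57, 2.57, 3.14, 3.14, 3.14, 3.14, 3.14].

### API

Orientations are given as a rotation vector (axis times angle).
In Python, from bench import monitor, cams, workorder gives the robot as it stands.
- The arm moves only by the tool move_arm, never from a script. Its arguments are lists of equal length, an entry for each row: "slide": the shift along the tool's x, y, z in cm, a list of three; "roll": the turn about the tool's z in rad. In form: {"slide": [[dx, dy, dz], ...], "roll": [roll, ...]}. A call has 1 to 20 rows; each row is the pose to reach, as a shift and turn from the pose commanded when the call began, along the tool's axes at that moment; what a row does not reach only later rows make up. A row lasts 1/10 s, in which the tool goes at most 50 mm and 8.59 degrees, less where a joint would pass 70% of its speed; a pose out of reach is approached as far as the arm can. A call with a gripper value outside its range is refused whole. "gripper" is the finger opening in cm, from 0 to 8.7, set as the call begins (left out, the last holds). The fingers move at their own pace and stop on an object; "squeeze" is the grip in N (left out, the last holds). Time passes only in rows, so rows that repeat a pose let the fingers close. It gives the time, the measured TCP pose, the force, the opening and the grip force at its end, in the units of the state.
- monitor.get_state(): the state, without advancing time (a new reading comes with each control period).
- cams.get_image(name): name is "side" or "top" or "wrist"; returns the picture (400x640x3 uint8, red, green, blue); there is no depth.
- cams.get_calibration(name): a dict with "mtx" (3x3 intrinsics, pixels), "R" (3x3) and "t" (3): a world point X has camera coordinates R X + t. Camera axes: x right, y down, z forward; pixel columns grow to the right and rows downward; lengths in m; the calibration is good to about 2 mm. A picture is of the moment at which its call begins: read the wrist's pose just before it. get_calibration takes no time and is no camera call; for the wrist camera it gives the pose at the moment of the call.
- workorder.close_job(): hands the job in; it is judged then, once.
The state is a dict: "time": time; "joint_positions": joint angles; "qd": joint speeds; "joint_torque": joint torques, N m; "position": TCP position; "tool_rot": TCP orientation; "ft_force": force on the tool from outside, world axes, zero at the start; "torque": the same for the moment, N m; "grip_width": opening from 0.0 (shut) to 1.0 (fully open); "grip_force": force on a finger pad.
Only numpy, scipy, OpenCV 4.12 (cv2) and the standard library are available. Lean on these libraries where they do the work, as an engineer would, in place of code of your own. Each camera call takes 0.05 s, during which the arm holds its last target. There are 200 camera calls.

### The job

Clamp the small wooden board down so that it will not slip: turn the orange wing knob of the clamp that reaches over the board clockwise (seen from above) until the clamp's rubber foot just touches the board, then add one eighth of a turn (45 degrees) more, and let go. Do not push the board out of place, and leave the knob of the other clamp, which stands empty, as it is.

Things in the scene. Friction and masses are not known exactly. Their poses are not given: they have to be found in the camera images.
- clamp: The clamp over the board, fixed to the worktop; an identical empty one stands to its left or right. Black suction foot 72 mm across, post, and a dark arm 18 mm wide, top at 71 mm, reaching along its own -x (roughly towards the robot) over the board's edge. Origin: centre of the suction foot, on the worktop; z up.
- clamp_grip (a point): Grip point of that clamp's knob, on its upright axis: 90 mm from clamp along its -x, 118 mm high. The knob is an orange upright wing (flat bar) 64 mm long, 12 mm thick, from z = 90 to 122 mm, on a steel hub 20 mm across; the arm's end boss below is 32 mm across, top at 79 mm. The point's x runs along the wing and turns with it. The knob keeps its height as it turns.
- clamp_knob (a joint): Angle of that knob, rad, growing clockwise from above. At 0 the wing is in line with the clamp's arm and the rubber foot (28 mm across) just touches the board; starts at -0.6 to -0.3 (wing 17 to 34 degrees anticlockwise of the arm, gap 1 to 3 mm). Past 0 the sprung foot presses, about 14 N per rad. Stays where left; friction 0.12 N m, 0.18 when tight. Stops at -0.9 and 1.4.
- board: Loose breakfast board of pale wood, 150 x 200 x 18 mm (own x, y, z), flat on the worktop with its far long edge under the arm of the clamp to be used. Origin: centre of its underside.
- spare_knob (a joint): Angle in rad of the wing knob of the other, identical clamp, which has no board under it; same sense. Starts at -0.6 to -0.3; to be left alone.
Not all that is in view belongs to the job. Leave any yellow look-alike of the clamp alone.

How it is judged:
By the outcome, as a careful person would: the job done as asked, in the order asked, and still so for the second after the job is handed in, with the robot touching nothing.
It also fails if it takes over 34 s, if anything falls off the work surface, if the arm or the gripper's body presses on something with over 40 N, if the wrist force passes 120 N, or if a joint passes its speed limit or range.

## Working session

There is one attempt and no reset: what is moved stays moved. The work goes in short steps, Python scripts to look and compute and a tool call to move; the robot and the scene stay as the last step left them, time stands still between calls to the robot, and variables do not carry over. Pictures are saved under pics/ and viewed, at most 10 in all, crops included, and the job is handed in when it is done.

Besides the shell and the picture viewer there is one more tool, called as a command line: name --pt "numbers of a row" for each row, then --argument value for the rest. move_arm: Moves the arm, as the interface text tells. Its arguments: {"type":"object","properties":{"slide":{"type":"array","items":{"type":"array","items":{"type":"number"}}},"roll":{"type":"array","items":{"type":"number"}},"gripper":{"type":"number"},"squeeze":{"type":"number"}},"required":["slide","roll"]}

```bash
mkdir -p pics; python3 - <<'E'
from bench import monitor, cams
import cv2
s=monitor.get_state(); print(s)
for n in("top","side"):
    cv2.imwrite(f"pics/{n}0.png",cams.get_image(n)[:,:,::-1]); c=cams.get_calibration(n); print(n,c)
E
```

```text
{'time': 0.0, 'joint_positions': array([ 1.32508764,  0.32184219, -0.07007368,  1.45168816,  0.02258614,
        1.37078132, -0.05686879]), 'qd': array([ 3.31317601e-04,  3.37430576e-04, -5.68962939e-05,  1.23058029e-03,
       -1.43977586e-03, -2.63981207e-03, -1.12019758e-03]), 'joint_torque': array([ 7.66321159e-05, -4.91289783e+01, -4.04128879e-01, -3.12522411e+01,
       -6.40806416e-02,  4.39082785e-02,  2.06692084e-04]), 'position': array([ 0.1667892 , -0.62766148,  0.22144235]), 'tool_rot': array([-3.11322592e+00, -4.06789215e-01,  5.29462539e-04]), 'ft_force': array([-0.00493584,  0.03950912,  0.20910592]), 'torque': array([ 0.00351704, -0.02502108,  0.00096984]), 'grip_force': 0.0, 'grip_width': 1.0024574103041062}
top {'mtx': array([[382.38774424,   0.        , 321.45281288],
       [  0.        , 382.38774424, 209.30934782],
       [  0.        ,   0.        ,   1.        ]]), 'R': array([[ 0.02216896, -0.99968776,  0.01152923],
       [-0.98673695, -0.02373374, -0.16058298],
       [ 0.16080647, -0.00781635, -0.98695501]]), 't': array([-0.24766838,  0.48852098,  1.53844185])}
side {'mtx': array([[416.17727643,   0.        , 320.21618702],
       [  0.        , 416.17727643, 200.14564717],
       [  0.        ,   0.        ,   1.        ]]), 'R': array([[ 0.99864411, -0.04988097,  0.01489404],
       [-0.01624572, -0.57044418, -0.82117569],
       [ 0.04945726,  0.8198203 , -0.57048107]]), 't': array([-0.49487462, -0.05722269,  1.64680406])}
```

View pics/top0.png

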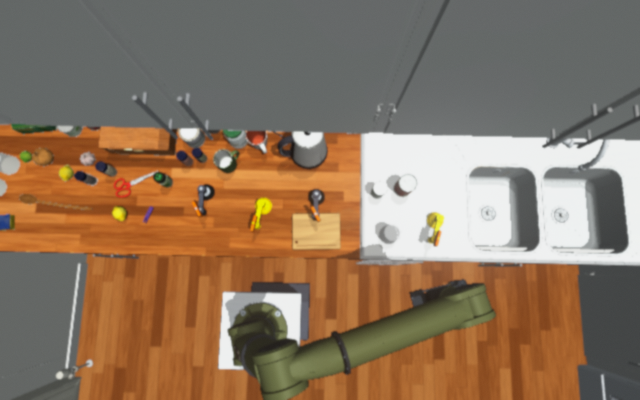

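View pics/side0.png

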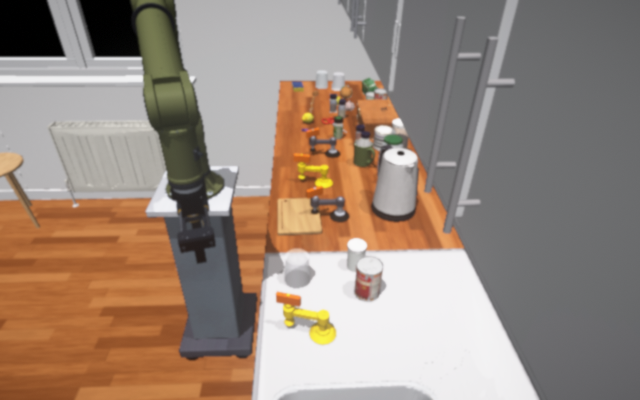

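The top view shows the board at about (316,231), its clamp's foot at (317,197) and its knob at about (312,212). The spare clamp is at (205,190), and yellow look-alikes are at (262,210) and (436,228). I'll enlarge both views next.

```bash
python3 - <<'E'
import cv2,numpy as np
a=cv2.imread("pics/top0.png")[180:255,280:355]; b=cv2.imread("pics/side0.png")[175:240,270:355]
a=cv2.resize(a,(600,600),interpolation=cv2.INTER_CUBIC); cv2.imwrite("pics/ca.png",a)
cv2.imwrite("pics/cb.png",cv2.resize(b,(765,585),interpolation=cv2.INTER_CUBIC))
E
```

```text
(no output)
```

View pics/ca.png

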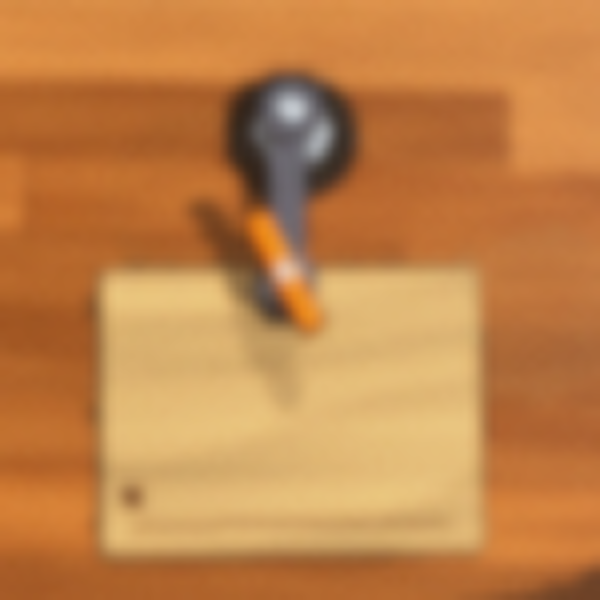

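View pics/cb.png

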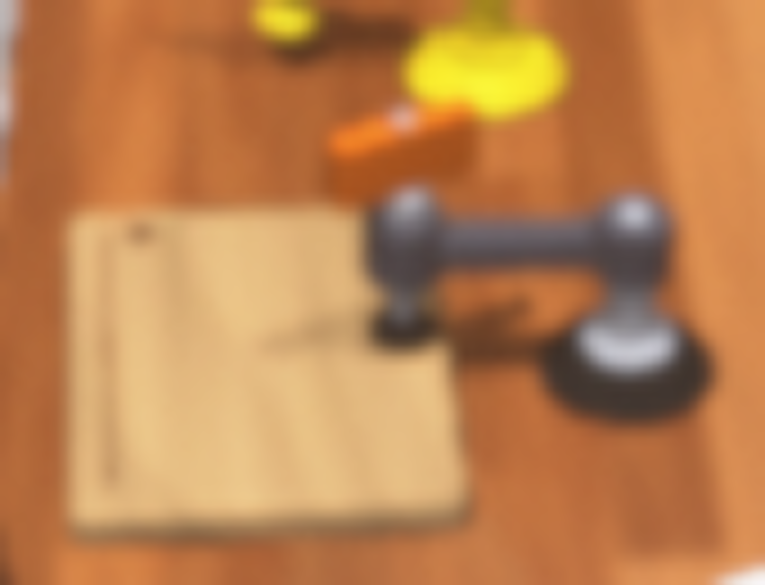

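The crop shows the wing's ends at about (260,213) and (313,328), with its centre at (287,271). The foot's centre is at (292,137). The wing is turned anticlockwise, as expected. The side crop puts the knob-top mark at (404,118).

```bash
cat > h.py <<'E'
import numpy as np, cv2
from bench import monitor, cams
from scipy.spatial.transform import Rotation as Ro
def ray(c,u,v):
    d=c["R"].T@np.linalg.solve(c["mtx"],[u,v,1.]); return -c["R"].T@c["t"],d
def onz(c,u,v,z):
    o,d=ray(c,u,v); return o+d*(z-o[2])/d[2]
def proj(c,X):
    p=c["mtx"]@(c["R"]@np.asarray(X,float)+c["t"]); return p[:2]/p[2]
def totool(X,s=None):
    s=s or monitor.get_state(); return Ro.from_rotvec(s["tool_rot"]).inv().apply(np.asarray(X)-s["position"])*100
E
python3 - <<'E'
from h import *
c=cams.get_calibration("top"); k=lambda x,y:(280+(x+.5)/8-.5,180+(y+.5)/8-.5)
a=onz(c,*k(260,213),.122);b=onz(c,*k(313,328),.122);m=onz(c,*k(287,271),.122);f=onz(c,*k(292,137),.003)
print(a,b,m,f,(m-f),np.linalg.norm((a-b)))
cs=cams.get_calibration("side"); print("side",onz(cs,270+404.5/9-.5,175+118.5/9-.5,.122), onz(cs,270+628/9-.5,175+370/9-.5,.003))
print("wing ang",np.degrees(np.arctan2(*(a-b)[[1,0]])),"arm",np.degrees(np.arctan2(*(f-m)[[1,0]])))
print("kettle",onz(c,308,150,.1))
print(Ro.from_rotvec(monitor.get_state()["tool_rot"]).as_matrix().round(3))
for n in("wrist",):
  w=cams.get_calibration(n); print(w, -w["R"].T@w["t"])
print(totool([m[0]-.06,m[1],.23]))
E
```

```text
[ 0.49241037 -0.19860228  0.122     ] [ 0.43622959 -0.22588674  0.122     ] [ 0.46399597 -0.21253502  0.122     ] [ 0.55411077 -0.21249177  0.003     ] [-9.01147962e-02 -4.32539995e-05  1.19000000e-01] 0.06245575734063539
side [ 0.46324331 -0.21425328  0.122     ] [ 0.55314673 -0.21770671  0.003     ]
wing ang 25.90374808378727 arm 0.02750127098099657
kettle [ 0.72796353 -0.17561364  0.1       ]
[[ 0.966  0.257 -0.001]
 [ 0.257 -0.966  0.002]
 [-0.    -0.002 -1.   ]]
{'mtx': array([[333.10425608,   0.        , 318.54173263],
       [  0.        , 333.10425608, 201.36438032],
       [  0.        ,   0.        ,   1.        ]]), 'R': array([[ 0.25755856, -0.96626139, -0.0015874 ],
       [-0.92189582, -0.24622427,  0.29913493],
       [-0.28943339, -0.07558135, -0.9542095 ]]), 't': array([-0.64925777, -0.03657329,  0.39155536])} [ 0.24683433 -0.60676366  0.38353556]
[ 33.58851423 -34.03320254  -0.78690433]
```

move_arm --pt "0.8 -0.6 0" --pt "2.4 -1.9 0" --pt "5.1 -4.2 0" --pt "8.3 -6.8 0" --pt "11.4 -9.4 0" --pt "15.0 -12.3 0" --pt "18.5 -15.2 0" --pt "22.1 -18.1 0" --pt "25.6 -21.1 0" --pt "29.2 -24.0 0" --pt "32.3 -26.6 0" --pt "35.1 -28.8 0" --pt "37.4 -30.8 0" --pt "39.0 -32.1 0" --pt "39.4 -32.4 0" --pt "39.4 -32.4 0" --pt "39.4 -32.4 0" --roll '[0,-0.01,-0.02,-0.04,-0.05,-0.07,-0.09,-0.11,-0.12,-0.14,-0.15,-0.17,-0.18,-0.19,-0.19,-0.19,-0.19]'

```text
time: 1.8
position: [0.4636, -0.2151, 0.2224]
tool_rot: [3.063, 0.698, -0.001]
ft_force: [-0.2, -0.5, 0.1]
grip_width: 0.998
grip_force: 0.0
```

```bash
python3 - <<'E'
from h import *
s=monitor.get_state(); c=cams.get_calibration("wrist"); im=cams.get_image("wrist")
cv2.imwrite("pics/w1.png",cv2.resize(im[:,:,::-1],(800,500),interpolation=cv2.INTER_CUBIC))
np.savez("w1.npz",**c); print(s["position"],s["joint_positions"],s["time"],np.degrees(np.arctan2(*Ro.from_rotvec(s["tool_rot"]).as_matrix()[[1,0],0])))
print(proj(c,[.464,-.213,.122])*1.25,proj(c,[.554,-.213,.003])*1.25)
E
```

```text
[ 0.46357416 -0.21508299  0.22237655] [ 0.84650187  0.0476922  -0.47644172  1.77550869  0.02349172  1.32427706
 -0.75807407] 1.8 25.665280021859683
[395.35994409 250.40918381] [440.6778007  121.33141671]
```

View pics/w1.png

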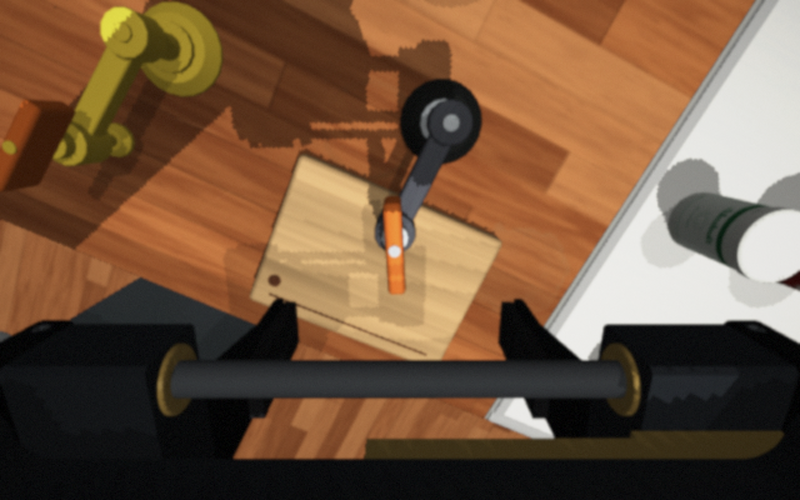

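The wrist view shows the wing's top ends at about (393,198) and (398,293) and the hub dot at (394,251). The foot's centre is at (441,121), close to the prediction.

```bash
python3 - <<'E'
from h import *
c=dict(np.load("w1.npz")); im=cv2.imread("pics/w1.png")
hsv=cv2.cvtColor(im,cv2.COLOR_BGR2HSV); roi=np.zeros(im.shape[:2],np.uint8); roi[185:305,370:425]=1
mk=cv2.inRange(hsv,(3,190,120),(16,255,255))*roi
print(mk.sum()//255)
mk2=cv2.inRange(hsv,(3,190,200),(16,255,255))*roi   # bright top
for m in(mk,mk2):
    p=np.argwhere(m)[:,::-1].astype(float)
    if len(p)<50: continue
    bx=cv2.boxPoints(cv2.minAreaRect(p.astype(np.float32))); print(len(p),bx.round(1).tolist())
    W=np.array([onz(c,u/1.25,v/1.25,.122)[:2] for u,v in p]); ctr=W.mean(0); e=np.linalg.svd(W-ctr,full_matrices=0)[2][0]; e*=np.sign(e[0])
    pr=(W-ctr)@e; print(ctr, "mid",ctr+e*(pr.max()+pr.min())/2, np.degrees(np.arctan2(e[1],e[0])),np.ptp(pr))
z=lambda u,v,h:onz(c,u/1.25,v/1.25,h)
a,b,h,f=z(393,198,.122),z(398,293,.122),z(394,251,.122),z(441,121,.003)
print(a,b,h,f,np.degrees(np.arctan2(*(a-b)[[1,0]])),"arm",np.degrees(np.arctan2(*(f-h)[[1,0]])))
print(totool([*h[:2],.115]))
E
```

```text
967
967 [[382.20001220703125, 203.89999389648438], [399.3999938964844, 202.60000610351562], [406.20001220703125, 291.5], [389.1000061035156, 292.79998779296875]]
[ 0.46454725 -0.21136842] mid [ 0.46422089 -0.21155213] 29.375398772529774 0.061403091204477026
722 [[384.79998779296875, 211.1999969482422], [399.6000061035156, 210.39999389648438], [404.20001220703125, 291.79998779296875], [389.3999938964844, 292.6000061035156]]
[ 0.46099844 -0.21354459] mid [ 0.46214968 -0.2128917 ] 29.55832382842904 0.056492833726353844
[ 0.4947605  -0.19660966  0.122     ] [ 0.43736378 -0.22775     0.122     ] [ 0.4632426  -0.21236771  0.122     ] [ 0.55436738 -0.21312617  0.003     ] 28.481851200273912 arm -0.4768792920606211
[ 0.11498279 -0.28268636 10.73979207]
```

move_arm --pt "0.1 -0.3 0.5" --pt "0.1 -0.3 1.7" --pt "0.1 -0.3 3.2" --pt "0.1 -0.3 4.8" --pt "0.1 -0.3 6.4" --pt "0.1 -0.3 8.0" --pt "0.1 -0.3 9.6" --pt "0.1 -0.3 11.0" --pt "0.1 -0.3 12.0" --pt "0.1 -0.3 12.6" --pt "0.1 -0.3 12.8" --pt "0.1 -0.3 12.8" --pt "0.1 -0.3 12.8" --roll '[-0.01,-0.02,-0.03,-0.04,-0.05,-0.05,-0.05,-0.05,-0.05,-0.05,-0.05,-0.05,-0.05]'

```text
time: 3.15
position: [0.4646, -0.211, 0.0952]
tool_rot: [3.043, 0.777, 0.001]
ft_force: [0.2, -0.5, -0.0]
grip_width: 0.997
grip_force: 0.0
```

move_arm --pt "0 0 0" --pt "0 0 0" --pt "0 0 0" --pt "0 0 0" --pt "0 0 0" --pt "0 0 0" --pt "0 0 0" --pt "0 0 0" --roll '[0,0,0,0,0,0,0,0]' --gripper 1.6 --squeeze 20

```text
time: 3.95
position: [0.4641, -0.2108, 0.0945]
tool_rot: [3.044, 0.777, -0.0]
ft_force: [0.3, -0.3, -0.6]
grip_width: 0.355
grip_force: 0.0
```

```bash
python3 - <<'E'
from h import *
s=monitor.get_state(); c=cams.get_calibration("wrist"); im=cams.get_image("wrist")
cv2.imwrite("pics/w2.png",cv2.resize(im[:,:,::-1],(800,500),interpolation=cv2.INTER_CUBIC))
np.savez("w2.npz",**c); print(s["position"],s["joint_positions"],s["time"],s["ft_force"],s["torque"],s["grip_force"],s["grip_width"],np.degrees(np.arctan2(*Ro.from_rotvec(s["tool_rot"]).as_matrix()[[1,0],0])))
print(proj(c,[.4632,-.2124,.122])*1.25,proj(c,[.554,-.213,.003])*1.25)
E
```

```text
[ 0.46407266 -0.21075439  0.09453679] [ 0.82577807  0.15985846 -0.4847918   1.93357512  0.08487163  1.06784377
 -0.76573665] 3.95 [ 0.32988957 -0.30196701 -0.6462336 ] [-0.03789325  0.013748   -0.03333899] 0.0 0.3553474326923578 28.635665944912652
[400.61488738 360.70618696] [475.13451319 129.97891633]
```

View pics/w2.png

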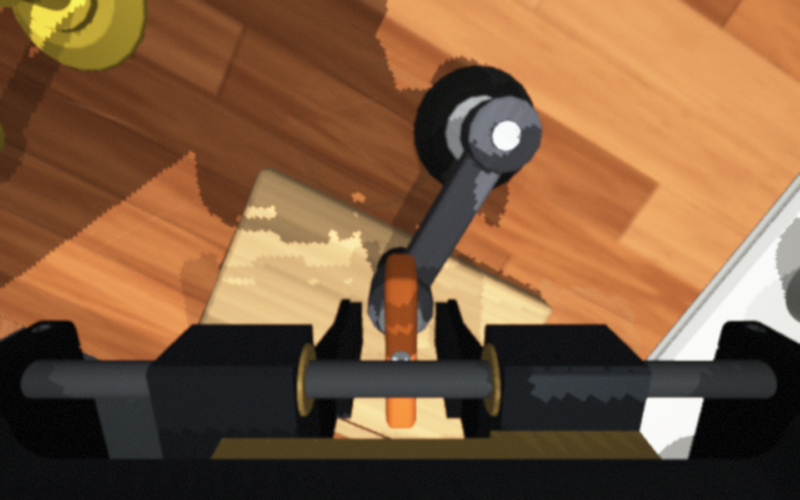

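The wing lies between the fingers, parallel to them and centred at column 401. The foot's centre is at about (475,128), which matches the prediction. I'll close after a small shift of -1.5 mm along the tool's x.

move_arm --pt "-0.15 0 0" --pt "-0.15 0 0" --pt "-0.15 0 0" --pt "-0.15 0 0" --pt "-0.15 0 0" --pt "-0.15 0 0" --pt "-0.15 0 0" --pt "-0.15 0 0" --pt "-0.15 0 0" --pt "-0.15 0 0" --roll '[0,0,0,0,0,0,0,0,0,0]' --gripper 0.6 --squeeze 40

```text
time: 5.0
position: [0.4629, -0.2123, 0.0946]
tool_rot: [3.043, 0.776, 0.0]
ft_force: [0.9, -4.8, -2.9]
grip_width: 0.131
grip_force: 40.0
```

```bash
cat > st.py <<'E'
from h import *
s=monitor.get_state()
print(s["time"],s["position"],s["ft_force"],s["torque"],s["grip_force"],s["grip_width"]*87,"yaw",np.degrees(np.arctan2(*Ro.from_rotvec(s["tool_rot"]).as_matrix()[[1,0],0])),s["joint_positions"][[4,6]])
E
python3 st.py
```

```text
5.0 [ 0.46291329 -0.21230038  0.09458107] [ 0.90709878 -4.77791694 -2.94643413] [-1.12003572 -0.46435768  0.0140891 ] 39.99914643354714 11.380503992343222 yaw 28.616979601745605 [ 0.08468464 -0.76254503]
```

move_arm --pt "0 0 0" --pt "0 0 0" --pt "0 0 0" --pt "0 0 0" --pt "0 0 0" --pt "0 0 0" --pt "0 0 0" --pt "0 0 0" --pt "0 0 0" --pt "0 0 0" --pt "0 0 0" --pt "0 0 0" --pt "0 0 0" --pt "0 0 0" --pt "0 0 0" --pt "0 0 0" --roll '[0.02,0.06,0.12,0.2,0.28,0.36,0.44,0.52,0.6,0.68,0.76,0.84,0.91,0.96,0.99,1.0]'

```text
time: 6.6
position: [0.4629, -0.212, 0.0946]
tool_rot: [3.043, -0.778, 0.001]
ft_force: [2.1, -4.7, -2.4]
grip_width: 0.135
grip_force: 40.0
```

```bash
python3 st.py
```

```text
6.6 [ 0.46288023 -0.21202519  0.09458107] [ 2.05129609 -4.71224709 -2.39815807] [-0.98142295 -0.38725832  0.15633678] 39.999308036640286 11.788254672015656 yaw -28.70160802211593 [ 0.06761432 -1.74988932]
```

move_arm --pt "0 0 0" --pt "0 0 0" --pt "0 0 0" --pt "0 0 0" --pt "0 0 0" --pt "0 0 0" --pt "0 0 0" --pt "0 0 0" --roll '[0.03,0.09,0.16,0.22,0.27,0.29,0.3,0.3]'

```text
time: 7.4
position: [0.463, -0.2119, 0.0946]
tool_rot: [2.893, -1.223, 0.001]
ft_force: [1.4, -4.3, -2.7]
grip_width: 0.136
grip_force: 40.0
```

```bash
python3 st.py; python3 - <<'E'
from h import *
c=cams.get_calibration("wrist"); im=cams.get_image("wrist")
cv2.imwrite("pics/w3.png",cv2.resize(im[:,:,::-1],(800,500),interpolation=cv2.INTER_CUBIC))
np.savez("w3.npz",**c)
E
```

```text
7.4 [ 0.46295739 -0.21192305  0.09459961] [ 1.4235566  -4.3104211  -2.72497146] [-0.98846754 -0.41348029  0.07602045] 39.999303398653865 11.874173546543748 yaw -45.84676861805206 [ 0.0629744  -2.04565209]
```

View pics/w3.png

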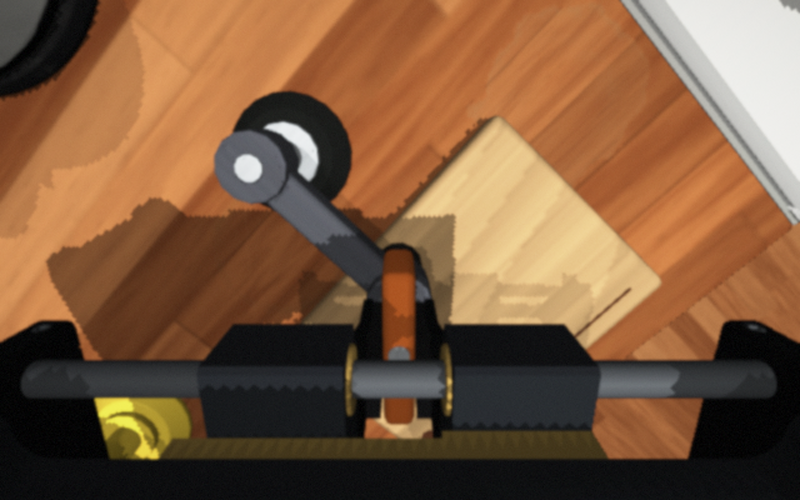

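The wing is now in the jaws at about 45° to the arm, and the foot's centre is near (293,150). I'll let go and back straight up.

move_arm --pt "0 0 0" --pt "0 0 0" --pt "0 0 0" --pt "0 0 0" --pt "0 0 0" --pt "0 0 0" --pt "0 0 0" --pt "0 0 0" --pt "0 0 0" --pt "0 0 0" --roll '[0,0,0,0,0,0,0,0,0,0]' --gripper 6

```text
time: 8.45
position: [0.4628, -0.2115, 0.0945]
tool_rot: [2.893, -1.224, -0.0]
ft_force: [-0.5, -0.6, 0.3]
grip_width: 0.691
grip_force: 0.0
```

move_arm --pt "0 0 -0.5" --pt "0 0 -1.7" --pt "0 0 -3.2" --pt "0 0 -4.8" --pt "0 0 -6.4" --pt "0 0 -8.0" --pt "0 0 -9.6" --pt "0 0 -11.0" --pt "0 0 -12.0" --pt "0 0 -12.6" --pt "0 0 -12.8" --pt "0 0 -12.8" --pt "0 0 -12.8" --pt "0 0 -12.8" --roll '[0,0,0,0,0,0,0,0,0,0,0,0,0,0]'

```text
time: 9.85
position: [0.4624, -0.2113, 0.2218]
tool_rot: [-2.893, 1.224, 0.002]
ft_force: [0.1, 0.4, -0.0]
grip_width: 0.69
grip_force: 0.0
```

```bash
python3 st.py; python3 - <<'E'
from h import *
c3=dict(np.load("w3.npz")); f=onz(c3,293/1.25,150/1.25,.003); h=np.array([.463,-.212,0]); print("foot",f,np.degrees(np.arctan2(*(f-h)[[1,0]])))
c=cams.get_calibration("wrist"); im=cams.get_image("wrist")
np.savez("w4.npz",**c); cv2.imwrite("pics/w4raw.png",im[:,:,::-1])
u,v=proj(c,[.49,-.212,.1]).astype(int); print(u,v)
x0,y0=max(0,u-100),max(0,v-100); print(x0,y0)
cv2.imwrite("pics/w4.png",cv2.resize(im[y0:y0+150,x0:x0+200,::-1],None,fx=4,fy=4,interpolation=cv2.INTER_CUBIC))
E
```

```text
9.85 [ 0.46241011 -0.21127964  0.22181274] [ 0.13572588  0.39663659 -0.00257921] [ 0.08941793  0.02121881 -0.06681241] 0.0 60.009605322182445 yaw -45.84562906684054 [ 0.01403417 -2.00507836]
foot [ 0.55402386 -0.21612744  0.003     ] -2.5962744329344156
296 172
196 72
```

View pics/w4.png

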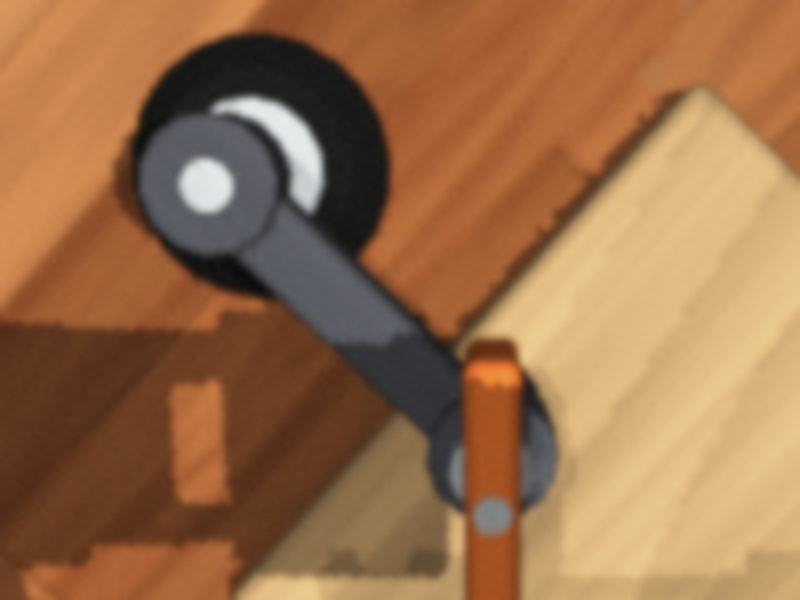

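The crop shows the foot disc's centre at about (263,165), the post cap at (207,186) and the hub dot at (492,516). The boss is centred at about (492,450). The arm's edges run (240,258)–(425,430) and (290,205)–(455,360). The wing is upright, at columns 464–521.

```bash
python3 - <<'E'
from h import *
c=dict(np.load("w4.npz")); k=lambda x,y,z:onz(c,196+(x+.5)/4-.5,72+(y+.5)/4-.5,z)
yaw=lambda a,b:np.degrees(np.arctan2(*(a-b)[[1,0]]))
h=k(492,516,.122);f=k(263,165,.002);print("hub",h,"foot",f,"arm",yaw(f,h),np.linalg.norm((f-h)[:2]))
b=k(492,449,.079);p=k(207,186,.079);print("boss",b,"cap",p,yaw(p,b),np.linalg.norm((p-b)[:2]))
for q in((240,258,425,430),(290,205,455,360)): print("edge",yaw(k(*q[:2],.071),k(*q[2:],.071)))
# board edge, far (top z=.018)
print("board edge",yaw(k(700,88,.018),k(460,335,.018)))
# fit arm and wing lines from full image
im=cv2.imread("pics/w4raw.png"); hsv=cv2.cvtColor(im,cv2.COLOR_BGR2HSV)
roi=np.zeros(im.shape[:2],np.uint8); roi[155:260,300:340]=1
m=cv2.inRange(hsv,(3,190,70),(16,255,255))*roi
rows=[r for r in range(165,240) if m[r].sum()>0]
P=np.array([[(np.flatnonzero(m[r]).min()+np.flatnonzero(m[r]).max())/2,r,np.ptp(np.flatnonzero(m[r]))] for r in rows])
print(P[::6])
l=np.polyfit(P[:,1],P[:,0],1); r0,r1=rows[0],rows[-1]
print("wing",yaw(onz(c,np.polyval(l,r0),r0,.122),onz(c,np.polyval(l,r1),r1,.122)))
E
```

```text
hub [ 0.46318398 -0.21217637  0.122     ] foot [ 0.55355748 -0.21421661  0.002     ] arm -1.2932712966261373 0.09039653339694712
boss [ 0.46534359 -0.21444539  0.079     ] cap [ 0.55278611 -0.21351621  0.079     ] 0.6088152790458825 0.08744745427420915
edge 0.10518948989528877
edge 0.45798611492876484
board edge -90.06320371751009
[[318.5 165.   13. ]
 [318.5 171.   13. ]
 [319.  177.   12. ]
 [318.5 183.   11. ]
 [318.5 189.   11. ]
 [318.5 195.   11. ]
 [319.  208.   10. ]
 [318.5 214.   11. ]
 [318.5 220.   11. ]
 [319.  226.   10. ]
 [318.5 232.    9. ]]
wing -45.70863927722217
```

```bash
python3 -c "
from bench import workorder; print(workorder.close_job())"
```

```text
the job is handed in; nothing more can be done
None
```

I turned the clamp's knob from about 29° before the touch point to about 45.5° past it (good to roughly 1°), let go and backed the arm clear; I didn't touch the board or the spare clamp, and the job was handed in at about 10 s, with no verdict returned.

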